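Put the solvent bottles and the vial rack in their holders

TASK

Clear the bench beside the chromatograph: stand each of the three amber bottles and the white vial rack in the grey holder that matches its shape and size (large round, small round, square, oblong), upright and fully down on the holder's floor. It is glassware, so put it down gently and do not drop it or tip it over, and leave the tissue box and the waste jar where they are.

Things in the scene. Friction and masses are not known exactly. Their poses are not given: they have to be found in the camera images.
- large_bottle: The larger of the two round bottles, amber glass, 68 mm diameter, 138 mm high, about 420 g, upright. Its top 26 mm are a blue cap of 44 mm diameter, on its axis: take it by the cap. Below it are an 11 mm long slimmer neck and the widening shoulder. Origin: centre of the underside, z up. Goes in the large round holder.
- small_bottle: The smaller of the two round bottles, amber glass, 48 mm diameter, 98 mm high, about 160 g, upright. Its top 26 mm are a blue cap of 36 mm diameter, on its axis: take it by the cap. Below it are an 11 mm long slimmer neck and the widening shoulder. Origin: centre of the underside, z up. Goes in the small round holder.
- square_bottle: The square bottle, amber glass, 54 x 54 mm in plan, sides along its x and y, 116 mm high, about 300 g, upright. Its top 26 mm are a blue cap of 40 mm diameter, on its axis: take it by the cap. Below it are an 11 mm long slimmer neck and the widening shoulder. Origin: centre of the underside, z up. Goes in the square holder, its sides along the holder's (any of the four ways round).
- vial_rack: White plastic block, 80 mm (x) x 40 mm (y) x 42 mm high, with two rows of five small amber vials with blue caps standing out of its top to 54 mm height (inside 71 x 28 mm), all one rigid piece, about 220 g. Take it across its 40 mm width (y) by the flat sides of the block. Origin: centre of the underside, z up. Goes in the long holder, long side along long side (either way round).
- large_round_holder: Grey plastic tray, fixed to the bench, origin at the centre of its underside on the bench. Floor 4 mm thick (its top is 4 mm above the bench), rim 4 mm thick whose top is 14 mm above the bench. The larger of the two round holders: 92 mm outside, 84 mm inside diameter.
- small_round_holder: Grey plastic tray, fixed to the bench, origin at the centre of its underside on the bench. Floor 4 mm thick (its top is 4 mm above the bench), rim 4 mm thick whose top is 14 mm above the bench. The smaller of the two round holders: 72 mm outside, 64 mm inside diameter.
- square_holder: Grey plastic tray, fixed to the bench, origin at the centre of its underside on the bench. Floor 4 mm thick (its top is 4 mm above the bench), rim 4 mm thick whose top is 14 mm above the bench. The square holder: 76 x 76 mm outside, 68 x 68 mm inside, sides along its x and y.
- long_holder: Grey plastic tray, fixed to the bench, origin at the centre of its underside on the bench. Floor 4 mm thick (its top is 4 mm above the bench), rim 4 mm thick whose top is 14 mm above the bench. The oblong holder: 104 mm (x) x 64 mm (y) outside, 96 x 56 mm inside.
- tissue_box: Bystander: green and white carton, 100 x 100 x 75 mm high, standing loose beyond the work on the robot's right. Origin: centre of the underside. Leave alone.
- waste_jar: Bystander: white plastic jar with black lid, 90 mm diameter, 119 mm high, standing loose beyond the work on the robot's left. Origin: centre of the underside. Leave alone.

How it is judged:
At the end, for the whole second after the job is handed in: Each of the four things stands in its own matching holder: its origin within 13 mm of the holder's centre in plan, its underside on the holder's floor (less than 8 mm above the holder's underside, the floor being at 4 mm), upright within 4 degrees, released and at rest (horizontal distance between large_bottle and large_round_holder below 0.013 m and z of large_bottle in the frame of large_round_holder below 0.008 m and angle between each of large_bottle, small_bottle, square_bottle, vial_rack's own z axis and vertical below 0.07 rad and linear speed of each of large_bottle, small_bottle, square_bottle, vial_rack below 0.02 m/s and angular speed of each of large_bottle, small_bottle, square_bottle, vial_rack below 0.2 rad/s and horizontal distance between small_bottle and small_round_holder below 0.013 m and z of small_bottle in the frame of small_round_holder below 0.008 m and horizontal distance between square_bottle and square_holder below 0.013 m and z of square_bottle in the frame of square_holder below 0.008 m and horizontal distance between vial_rack and long_holder below 0.013 m and z of vial_rack in the frame of long_holder below 0.008 m); the robot touches nothing.
It fails at once if a bottle or the rack is tipped over (leans more than 35 degrees) (angle between any of large_bottle, small_bottle, square_bottle, vial_rack's own z axis and vertical above 0.61 rad).
It fails at once if a bottle or the rack is dropped or rammed into its holder (faster than 0.5 m/s within 26 mm of the holder's floor, as after a fall of more than about 15 mm) ((horizontal distance between large_bottle and large_round_holder below 0.03 m and z of large_bottle in the frame of large_round_holder below 0.03 m and linear speed of large_bottle above 0.5 m/s) or (horizontal distance between small_bottle and small_round_holder below 0.03 m and z of small_bottle in the frame of small_round_holder below 0.03 m and linear speed of small_bottle above 0.5 m/s) or (horizontal distance between square_bottle and square_holder below 0.03 m and z of square_bottle in the frame of square_holder below 0.03 m and linear speed of square_bottle above 0.5 m/s) or (horizontal distance between vial_rack and long_holder below 0.03 m and z of vial_rack in the frame of long_holder below 0.03 m and linear speed of vial_rack above 0.5 m/s)).
It fails at once if the tissue box or the waste jar is moved more than 30 mm (distance of any of tissue_box, waste_jar from where it was at the start of the episode above 0.03 m).
It also fails if it takes over 120 s, if anything falls off the work surface, if the arm or the gripper's body presses on something with over 40 N, if the wrist force passes 120 N, or if a joint passes its speed limit or range.

ROBOT

A 7-joint arm with a two-finger parallel gripper is mounted at the origin on the work surface. World frame = base frame: x ahead of the robot, y to its left, z up, the work surface at z = 0. Lengths are in m, angles in rad, forces in N, time in s.
With the tool pointing down it reaches from about 0.4 to 0.875 m from the base axis. Payload 4.4 kg.
Tool frame: the origin (TCP) lies where the fingers leave the gripper's body, on its centre line; the fingertips stand 73 mm ahead of it and the grasp point (between the pads) lies 54 mm ahead of it; z points along the fingers, y is the line along which they close (so a half turn about z gives the same grasp; the last joint's range is limited). The gripper opens to 85 mm and grips with 20 to 120 N. Pads are 22 mm wide; open, the fingers measure 114 mm over their backs; the gripper's body (76 mm by 85 mm) begins 54 mm behind the grasp point. The pads swing forward as they close: fully open they stand 13 mm farther back than shut.
Start: joints at [-1.375, 0.628, 0.038, 1.517, -0.027, 0.996, -0.02], TCP at [0.168, 0.628, 0.304] pointing down, gripper open.
Joint ranges: [-3.06, 3.06], [-0.37, 2.12], [-1.25, 1.32], [0.18, 2.47], [-1.1, 4.24], [0.23, 1.98], [-2.94, 2.94]. Speed limits (rad/s): [2.57, 2.57, 3.14, 3.14, 3.14, 3.14, 3.14].

INTERFACE

Orientations are given as a unit quaternion [w, x, y, z].
In Python, from workcell import sensors, viewer, ticket, models gives the robot as it stands.
- The arm moves only by the tool servo_tool, never from a script. Its arguments are lists of equal length, an entry for each row: "slide": the shift along the world's x, y, z in units of 150 mm (1.0 is 150 mm), a list of three; "delta_rot": the turn, a rotation vector about the world's x, y, z in units of 5 degrees (1.0 is 5 degrees), a list of three; "jaw": the finger opening in mm, from 0 to 85.4. In form: {"slide": [[x, y, z], ...], "delta_rot": [[rx, ry, rz], ...], "jaw": [jaw, ...]}. A call has 1 to 20 rows; each row shifts and turns the commanded pose from where the row before left it; what a row does not reach is not made up. A row lasts 1/10 s, in which the tool goes at most 50 mm and 8.59 degrees, less where a joint would pass 70% of its speed; a pose out of reach is approached as far as the arm can. A call with a number of a shift or a turn outside -1 to 1 is refused whole. A call with a gripper value outside its range is refused whole. The fingers move at their own pace and stop on an object; "grip_force" is the grip in N (left out, the last holds). Time passes only in rows, so rows that do not move let the fingers close. It gives the time, the measured TCP pose, the force, the opening and the grip force at its end, in the units of the state.
- sensors.sense(): the state, without advancing time (a new reading comes with each control period).
- viewer.grab_frame(name): name is "scene" or "top"; returns a dict with "image" (420x560x3 uint8, red, green, blue), "fx", "fy", "cx", "cy" (pixels), "rvec" (rotation vector, rad) and "tvec" (3), from world to camera coordinates, as OpenCV has them. Camera axes: x right, y down, z forward; pixel columns grow to the right and rows downward; lengths in m; the calibration is good to about 2 mm. A picture is of the moment at which its call begins. There is no depth.
- ticket.close_job(): hands the job in; it is judged then, once.
Trained networks look in the newest picture that a camera, given by its name, has taken for a name from the list of things; names that differ only in an ending like _2 or _b are one class to them, and where a whole thing is asked for, a point or a joint stands for the part that bears it (a point fixed in the world has none). Each returns a list of dicts, best first, with "score" (0 to 1); they miss things now and then, are a little off and sometimes report something else, mostly with a low value. They report only what shows in the picture. A call takes as long as a camera call.
- models.boxes_of(camera, target): "rect" ([left, top, right, bottom] in pixels, round what is visible of it).
- models.regions_of(camera, target): "mask" (420x560 bool, what is visible of it) and "rect" ([left, top, right, bottom] in pixels, round what is visible of it).
- models.place_of(camera, target): "at" ([column, row] in pixels: a listed point, or the origin of a listed thing).
The state is a dict: "time_s": time; "q": joint angles; "dq": joint speeds; "joint_efforts": joint torques, N m; "position": TCP position; "eef_rot": TCP orientation; "wrist_force": force on the tool from outside, world axes, zero at the start; "torque": the same for the moment, N m; "gripper_width": finger opening in m; "grip_force": force on a finger pad.
Only numpy, scipy, OpenCV 4.12 (cv2) and the standard library are available. Lean on these libraries where they do the work, as an engineer would, in place of code of your own. Each camera call takes 0.05 s, during which the arm holds its last target. There are 200 camera calls.

## Working session

There is one attempt and no reset: what is moved stays moved. The work goes in short steps, Python scripts to look and compute and a tool call to move; the robot and the scene stay as the last step left them, time stands still between calls to the robot, and variables do not carry over. Pictures are saved under pics/ and viewed, at most 14 in all, crops included, and the job is handed in when it is done.

Besides the shell and the picture viewer there is one more tool, called after "Emit:" as a command line: name --argument value ..., lists and objects as JSON in quotes. servo_tool: Moves the arm, as the interface text tells. Shifts and turns lie within -1 to 1; 1 stands for 150 mm of shift or 5 degrees of turn. Its arguments: {"type":"object","properties":{"slide":{"type":"array","items":{"type":"array","items":{"type":"number","minimum":-1,"maximum":1}}},"delta_rot":{"type":"array","items":{"type":"array","items":{"type":"number","minimum":-1,"maximum":1}}},"jaw":{"type":"array","items":{"type":"number"}},"grip_force":{"type":"number"}},"required":["slide","delta_rot","jaw"]}

```bash
mkdir -p pics; cat > h.py <<'E'
import numpy as np, cv2
from workcell import sensors, viewer, ticket, models
def cam(n):
    f=viewer.grab_frame(n); R=cv2.Rodrigues(np.array(f['rvec'],float))[0]; return f,R,np.array(f['tvec'],float)
def ray(f,R,t,px,z):
    d=R.T@np.array([(px[0]-f['cx'])/f['fx'],(px[1]-f['cy'])/f['fy'],1]); o=-R.T@t
    return o+d*(z-o[2])/d[2]
E
python3 - <<'E'
from h import *
s=sensors.sense(); print(s['time_s'],s['position'],s['eef_rot'])
H=dict(large_bottle=0,small_bottle=0,square_bottle=0,vial_rack=0,large_round_holder=0,small_round_holder=0,square_holder=0,long_holder=0,tissue_box=0,waste_jar=0)
for c in('top','scene'):
    f,R,t=cam(c); cv2.imwrite(f'pics/{c}0.png',f['image'][...,::-1]); print(c,f['fx'],-R.T@t)
    for n in H:
        r=models.place_of(c,n)[:2]; print(n,[(np.round(x['at']),round(x['score'],2),np.round(ray(f,R,t,x['at'],0)[:2],3)) for x in r])
E
```

```text
0.0 [0.16806896 0.62740018 0.3030112 ] [-1.12128571e-04  1.30539373e-01  9.91442689e-01 -9.24185707e-04]
top 380.7392680573316 [0.45437054 0.00624028 1.11149944]
large_bottle []
small_bottle [(array([236., 182.]), 0.59, array([0.686, 0.135]))]
square_bottle [(array([154., 230.]), 0.59, array([0.548, 0.377]))]
vial_rack [(array([179., 286.]), 0.66, array([0.386, 0.3  ]))]
large_round_holder [(array([309., 259.]), 0.75, array([ 0.458, -0.077]))]
small_round_holder [(array([328., 187.]), 0.95, array([ 0.668, -0.139]))]
square_holder [(array([252., 254.]), 0.65, array([0.474, 0.089]))]
long_holder [(array([421., 230.]), 0.56, array([ 0.535, -0.406]))]
tissue_box [(array([385., 164.]), 0.81, array([ 0.735, -0.311])), (array([179., 287.]), 0.2, array([0.383, 0.299]))]
waste_jar [(array([177., 167.]), 0.58, array([0.736, 0.311]))]
scene 421.1585057237073 [ 1.09778659 -0.08300243  0.86273395]
large_bottle [(array([172., 191.]), 0.73, array([ 0.417, -0.266]))]
small_bottle [(array([350., 265.]), 0.89, array([0.684, 0.14 ])), (array([312., 195.]), 0.34, array([0.474, 0.089]))]
square_bottle [(array([426., 273.]), 0.49, array([0.724, 0.307]))]
vial_rack []
large_round_holder [(array([242., 200.]), 0.93, array([ 0.467, -0.09 ]))]
small_round_holder [(array([228., 272.]), 0.66, array([ 0.666, -0.138])), (array([309., 198.]), 0.2, array([0.483, 0.079]))]
square_holder [(array([310., 195.]), 0.76, array([0.475, 0.084])), (array([150., 308.]), 0.28, array([ 0.728, -0.309]))]
long_holder [(array([111., 237.]), 0.77, array([ 0.535, -0.408]))]
tissue_box [(array([150., 307.]), 0.56, array([ 0.726, -0.311]))]
waste_jar [(array([422., 274.]), 0.77, array([0.725, 0.296])), (array([148., 308.]), 0.46, array([ 0.728, -0.313]))]
```

View pics/top0.png

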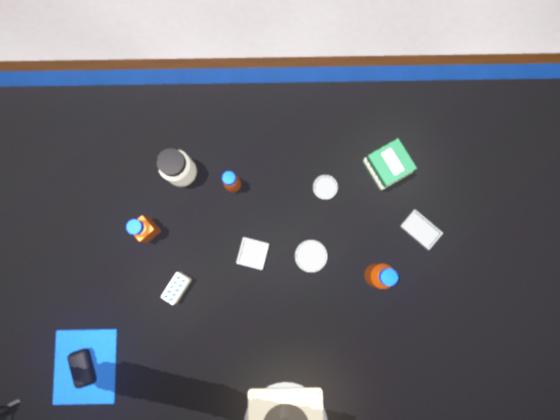

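View pics/scene0.png

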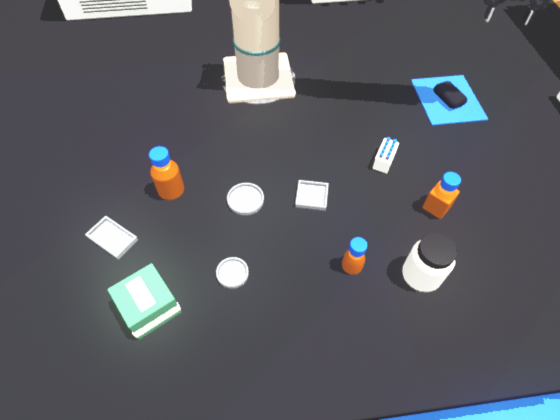

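```bash
cat > fit.py <<'E'
from h import *
from scipy.optimize import minimize
a=np.linspace(0,2*np.pi,48,endpoint=False)
def cyl(r,z0,z1): return np.array([[r*np.cos(t),r*np.sin(t),z] for t in a for z in(z0,z1)])
def box(lx,ly,z0,z1): return np.array([[x*lx/2,y*ly/2,z] for x in(-1,1) for y in(-1,1) for z in(z0,z1)])
S=6
def render(fs,P,p):
    f,R,t=fs; c,s=np.cos(p[2]),np.sin(p[2])
    W=np.c_[P[:,0]*c-P[:,1]*s+p[0],P[:,0]*s+P[:,1]*c+p[1],P[:,2]]@R.T+t
    uv=np.c_[f['fx']*W[:,0]/W[:,2]+f['cx'],f['fy']*W[:,1]/W[:,2]+f['cy']]
    h=cv2.convexHull(((uv+.5)*S).astype(np.float32)); m=np.zeros((420*S,560*S),np.uint8)
    cv2.fillConvexPoly(m,np.round(h).astype(np.int32),1)
    return cv2.resize(m.astype(np.float32),(560,420),interpolation=cv2.INTER_AREA)
def fit(views,P,p0,yaw):
    # views: list of (fs,mask)
    def cost(p):
        q=[p[0],p[1],p[2] if yaw else 0]; c=0
        for fs,m in views:
            r=render(fs,P,q); c+=1-np.minimum(r,m).sum()/np.maximum(r,m).sum()
        return c/len(views)
    best=None
    for y in (np.radians([0,22,45,67,90,112,135,157]) if yaw else [0]):
        x0=np.array([p0[0],p0[1],y]); k=x0.size if yaw else 2
        sim=np.vstack([x0[:k]]+[x0[:k]+d for d in (np.diag([.01,.01,.2])[:k,:k])])
        r=minimize(cost,x0[:k],method='Nelder-Mead',options=dict(initial_simplex=sim,xatol=3e-4,fatol=1e-4,maxiter=60))
        if best is None or r.fun<best.fun: best=r
    return best
def blue(f,near,rad):
    hsv=cv2.cvtColor(f['image'],cv2.COLOR_RGB2HSV); m=cv2.inRange(hsv,(95,130,90),(118,255,255))
    n,l=cv2.connectedComponents(m); ys,xs=np.nonzero(l); i=np.argmin((xs-near[0])**2+(ys-near[1])**2)
    return (l==l[ys[i],xs[i]]).astype(np.float32)
E
cat > m1.py <<'E'
from fit import *
C={c:cam(c) for c in('top','scene')}
caps=dict(large_bottle=(22,.138,(.42,-.26),(389,277),(161,156)),small_bottle=(18,.098,(.68,.14),(229,178),(358,246)),square_bottle=(20,.116,(.55,.37),(134,227),(450,181)))
for n,(r,h,p,*px) in caps.items():
    vs=[(C[c],blue(C[c][0],q,0)) for c,q in zip(C,px)]
    P=cyl(r/1000,h-.026,h)
    for lab,v in(('both',vs),('top',vs[:1]),('scene',vs[1:])):
        b=fit(v,P,p,False); print(n,lab,np.round(b.x,4),round(b.fun,3))
sh=dict(large_round_holder=(cyl(.046,0,.014),(.46,-.08),0),small_round_holder=(cyl(.036,0,.014),(.667,-.139),0),square_holder=(box(.076,.076,0,.014),(.474,.087),1),long_holder=(box(.104,.064,0,.014),(.535,-.407),1),
 vial_rack=(np.r_[box(.08,.04,0,.042),box(.071,.028,.042,.054)],(.386,.3),1),square_bottle=(np.r_[box(.054,.054,0,.07),cyl(.02,.09,.116)],(.548,.377),1))
for n,(P,p,y) in sh.items():
    for c in C:
        m=models.regions_of(c,n)
        m=[x for x in m if x['mask'].any()]
        if not m: print(n,c,'none'); continue
        b=fit([(C[c],m[0]['mask'].astype(np.float32))],P,p,y); print(n,c,round(m[0]['score'],2),np.round(b.x,4),'yawdeg',np.round(np.degrees(b.x[2:])),round(b.fun,3))
E
python3 m1.py
```

```text
large_bottle both [ 0.4085 -0.2701] 0.079
large_bottle top [ 0.4085 -0.2707] 0.083
large_bottle scene [ 0.4081 -0.2698] 0.069
small_bottle both [0.683  0.1444] 0.269
small_bottle top [0.6843 0.1462] 0.217
small_bottle scene [0.6816 0.1437] 0.246
square_bottle both [0.5492 0.3908] 0.49
square_bottle top [0.5448 0.3715] 0.886
square_bottle scene [0.5492 0.3908] 0.093
large_round_holder top 0.82 [ 0.4663 -0.08  ] yawdeg [] 0.035
large_round_holder scene 0.85 [ 0.4678 -0.0827] yawdeg [] 0.031
small_round_holder top 0.67 [ 0.6662 -0.1269] yawdeg [] 0.049
small_round_holder scene 0.64 [ 0.6685 -0.1299] yawdeg [] 0.09
square_holder top 0.7 [0.4761 0.0865 1.3024] yawdeg [75.] 0.052
square_holder scene 0.78 [ 0.4788  0.0856 -0.2636] yawdeg [-15.] 0.05
long_holder top 0.93 [ 0.537  -0.4034  0.836 ] yawdeg [48.] 0.047
long_holder scene 0.57 [ 0.539  -0.4048  0.8445] yawdeg [48.] 0.036
vial_rack top 0.74 [0.384  0.3014 2.56  ] yawdeg [147.] 0.062
vial_rack scene 0.63 [0.3853 0.299  2.5691] yawdeg [147.] 0.069
square_bottle top 0.58 [0.549  0.3908 0.7687] yawdeg [44.] 0.09
square_bottle scene 0.85 [0.5513 0.3888 0.7382] yawdeg [42.] 0.074
```

Emit:
servo_tool --slide '[[0.09627, -0.1455, -0.0236], [0.09627, -0.1455, -0.0236], [0.09627, -0.1455, -0.0236], [0.09627, -0.1455, -0.0236], [0.09627, -0.1455, -0.0236], [0.09627, -0.1455, -0.0236], [0.09627, -0.1455, -0.0236], [0.09627, -0.1455, -0.0236], [0.09627, -0.1455, -0.0236], [0.09627, -0.1455, -0.0236], [0.09627, -0.1455, -0.0236], [0.09627, -0.1455, -0.0236], [0.09627, -0.1455, -0.0236], [0.09627, -0.1455, -0.0236], [0.09627, -0.1455, -0.0236], [0, 0, 0], [0, 0, 0]]' --delta_rot '[[0, 0, -0.24], [0, 0, -0.24], [0, 0, -0.24], [0, 0, -0.24], [0, 0, -0.24], [0, 0, -0.24], [0, 0, -0.24], [0, 0, -0.24], [0, 0, -0.24], [0, 0, -0.24], [0, 0, -0.24], [0, 0, -0.24], [0, 0, -0.24], [0, 0, -0.24], [0, 0, -0.24], [0, 0, 0], [0, 0, 0]]' --jaw '[75, 75, 75, 75, 75, 75, 75, 75, 75, 75, 75, 75, 75, 75, 75, 75, 75]' --grip_force 50

```text
time_s: 3.5
position: [0.3851, 0.3004, 0.2509]
eef_rot: [-0.0, 0.285, 0.959, 0.0]
wrist_force: [-0.2, 0.6, 0.5]
gripper_width: 0.075
grip_force: 0.0
```

Emit:
servo_tool --slide '[[0, 0, -0.1], [0, 0, -0.1], [0, 0, -0.1], [0, 0, -0.1], [0, 0, -0.1], [0, 0, -0.1], [0, 0, -0.1], [0, 0, -0.1], [0, 0, -0.1], [0, 0, -0.1], [0, 0, -0.07], [0, 0, 0], [0, 0, 0], [0, 0, 0], [0, 0, 0], [0, 0, 0], [0, 0, 0], [0, 0, 0], [0, 0, 0], [0, 0, 0]]' --delta_rot '[[0, 0, 0], [0, 0, 0], [0, 0, 0], [0, 0, 0], [0, 0, 0], [0, 0, 0], [0, 0, 0], [0, 0, 0], [0, 0, 0], [0, 0, 0], [0, 0, 0], [0, 0, 0], [0, 0, 0], [0, 0, 0], [0, 0, 0], [0, 0, 0], [0, 0, 0], [0, 0, 0], [0, 0, 0], [0, 0, 0]]' --jaw '[70, 70, 70, 70, 70, 70, 70, 70, 70, 70, 70, 70, 46, 44, 42, 38, 34, 30, 30, 30]'

```text
time_s: 5.5
position: [0.3851, 0.3008, 0.0912]
eef_rot: [0.0, 0.284, 0.959, 0.001]
wrist_force: [0.0, 0.7, 5.5]
gripper_width: 0.0395
grip_force: 50.5
```

Emit:
servo_tool --slide '[[0, 0, 0.08], [0, 0, 0.12], [0, 0, 0.12], [0, 0, 0.15], [0, 0, 0.15], [0, 0, 0.15], [0, 0, 0.15], [0, 0, 0.15], [0, 0, 0], [0.034, -0.1567, 0], [0.034, -0.1567, 0], [0.034, -0.1567, 0], [0.034, -0.1567, 0], [0.034, -0.1567, 0], [0.034, -0.1567, 0], [0.034, -0.1567, 0], [0.034, -0.1567, 0], [0.034, -0.1567, 0], [0.034, -0.1567, 0]]' --delta_rot '[[0, 0, 0], [0, 0, 0], [0, 0, 0], [0, 0, 0], [0, 0, 0], [0, 0, 0], [0, 0, 0], [0, 0, 0], [0, 0, 0], [0, 0, -0.66], [0, 0, -0.66], [0, 0, -0.66], [0, 0, -0.66], [0, 0, -0.66], [0, 0, -0.66], [0, 0, -0.66], [0, 0, -0.66], [0, 0, -0.66], [0, 0, -0.66]]' --jaw '[30, 30, 30, 30, 30, 30, 30, 30, 30, 30, 30, 30, 30, 30, 30, 30, 30, 30, 30]'

```text
time_s: 7.4
position: [0.4352, 0.0644, 0.2502]
eef_rot: [-0.001, 0.546, 0.838, -0.001]
wrist_force: [0.1, -0.7, -1.5]
gripper_width: 0.0393
grip_force: 51.3
```

Emit:
servo_tool --slide '[[0.034, -0.1567, 0], [0.034, -0.1567, 0], [0.034, -0.1567, 0], [0.034, -0.1567, 0], [0.034, -0.1567, 0], [0.034, -0.1567, 0], [0.034, -0.1567, 0], [0.034, -0.1567, 0], [0.034, -0.1567, 0], [0.034, -0.1567, 0], [0.034, -0.1567, 0], [0.034, -0.1567, 0], [0.034, -0.1567, 0], [0.034, -0.1567, 0], [0.034, -0.1567, 0], [0.034, -0.1567, 0], [0.034, -0.1567, 0], [0.034, -0.1567, 0], [0.034, -0.1567, 0], [0.034, -0.1567, 0]]' --delta_rot '[[0, 0, -0.66], [0, 0, -0.66], [0, 0, -0.66], [0, 0, -0.66], [0, 0, -0.66], [0, 0, -0.66], [0, 0, -0.66], [0, 0, -0.66], [0, 0, -0.66], [0, 0, -0.66], [0, 0, -0.66], [0, 0, -0.66], [0, 0, -0.66], [0, 0, -0.66], [0, 0, -0.66], [0, 0, -0.66], [0, 0, -0.66], [0, 0, -0.66], [0, 0, -0.66], [0, 0, -0.66]]' --jaw '[30, 30, 30, 30, 30, 30, 30, 30, 30, 30, 30, 30, 30, 30, 30, 30, 30, 30, 30, 30]'

```text
time_s: 9.4
position: [0.5374, -0.4049, 0.2493]
eef_rot: [-0.001, 0.914, 0.406, -0.001]
wrist_force: [0.3, -0.3, -1.8]
gripper_width: 0.0391
grip_force: 51.3
```

Emit:
servo_tool --slide '[[0, 0, 0], [0, 0, 0]]' --delta_rot '[[0, 0, 0], [0, 0, 0]]' --jaw '[30, 30]'

```text
time_s: 9.6
position: [0.5369, -0.4044, 0.2493]
eef_rot: [-0.001, 0.914, 0.406, -0.001]
wrist_force: [-0.1, 0.7, -2.6]
gripper_width: 0.039
grip_force: 51.2
```

```bash
cat > m2.py <<'E'
from fit import *
import sys
f,R,t=cam(sys.argv[1]); 
x,y=int(sys.argv[3]),int(sys.argv[4])
im=f['image'][max(0,y-90):y+90,max(0,x-120):x+120,::-1]
cv2.imwrite('pics/'+sys.argv[2],cv2.resize(im,None,fx=3,fy=3,interpolation=cv2.INTER_CUBIC))
E
python3 m2.py scene p1.png 130 210
```

```text
(no output)
```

View pics/p1.png

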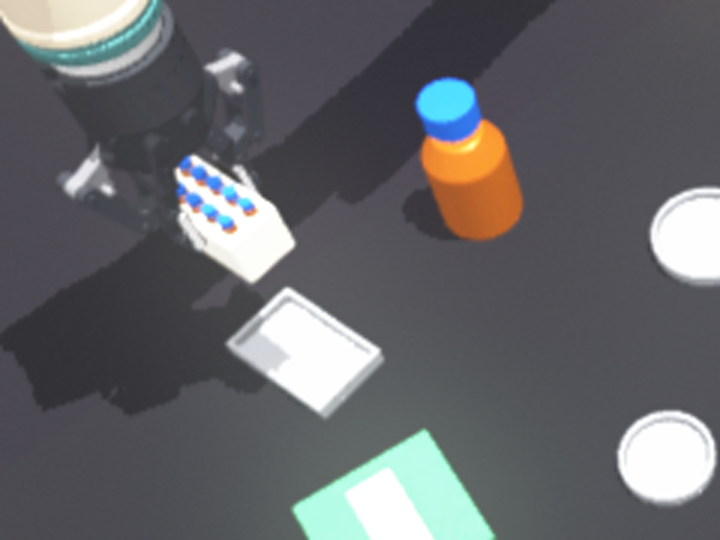

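Emit:
servo_tool --slide '[[0, 0, -0.1], [0, 0, -0.15], [0, 0, -0.15], [0, 0, -0.15], [0, 0, -0.15], [0, 0, -0.1], [0, 0, -0.05], [0, 0, -0.05], [0, 0, -0.04], [0, 0, -0.03], [0, 0, -0.02], [0, 0, -0.01], [0, 0, 0], [0, 0, 0]]' --delta_rot '[[0, 0, 0], [0, 0, 0], [0, 0, 0], [0, 0, 0], [0, 0, 0], [0, 0, 0], [0, 0, 0], [0, 0, 0], [0, 0, 0], [0, 0, 0], [0, 0, 0], [0, 0, 0], [0, 0, 0], [0, 0, 0]]' --jaw '[30, 30, 30, 30, 30, 30, 30, 30, 30, 30, 30, 30, 30, 30]'

```text
time_s: 11.05
position: [0.5379, -0.4048, 0.1011]
eef_rot: [0.0, 0.914, 0.407, 0.0]
wrist_force: [0.9, 0.3, -2.1]
gripper_width: 0.0389
grip_force: 51.3
```

Emit:
servo_tool --slide '[[0, 0, -0.01], [0, 0, -0.01], [0, 0, -0.01], [0, 0, -0.01], [0, 0, 0]]' --delta_rot '[[0, 0, 0], [0, 0, 0], [0, 0, 0], [0, 0, 0], [0, 0, 0]]' --jaw '[30, 30, 30, 30, 30]'

```text
time_s: 11.55
position: [0.5378, -0.4047, 0.0953]
eef_rot: [-0.0, 0.914, 0.407, 0.0]
wrist_force: [-1.4, 1.1, 2.1]
gripper_width: 0.0393
grip_force: 51.7
```

Emit:
servo_tool --slide '[[0, 0, 0], [0, 0, 0], [0, 0, 0], [0, 0, 0], [0, 0, 0], [0, 0, 0], [0, 0, 0.06], [0, 0, 0.12], [0, 0, 0.2], [0, 0, 0.2], [0, 0, 0.2], [0, 0, 0.2], [-0.108, 0.112, 0], [-0.108, 0.112, 0], [-0.108, 0.112, 0], [-0.108, 0.112, 0], [-0.108, 0.112, 0], [-0.108, 0.112, 0], [-0.108, 0.112, 0], [-0.108, 0.112, 0]]' --delta_rot '[[0, 0, 0], [0, 0, 0], [0, 0, 0], [0, 0, 0], [0, 0, 0], [0, 0, 0], [0, 0, 0], [0, 0, 0], [0, 0, 0], [0, 0, 0], [0, 0, 0], [0, 0, 0], [0, 0, 0], [0, 0, 0], [0, 0, 0], [0, 0, 0], [0, 0, 0], [0, 0, 0], [0, 0, 0], [0, 0, 0]]' --jaw '[41, 43, 45, 48, 55, 60, 60, 60, 60, 60, 60, 60, 60, 65, 70, 70, 70, 70, 70, 70]'

```text
time_s: 13.55
position: [0.4078, -0.27, 0.2434]
eef_rot: [0.001, 0.914, 0.407, 0.001]
wrist_force: [0.4, -0.1, 1.0]
gripper_width: 0.0695
grip_force: 0.0
```

Emit:
servo_tool --slide '[[0, 0, 0], [0, 0, 0]]' --delta_rot '[[0, 0, 0], [0, 0, 0]]' --jaw '[70, 70]'

```text
time_s: 13.75
position: [0.4088, -0.2706, 0.2432]
eef_rot: [0.001, 0.914, 0.407, 0.001]
wrist_force: [0.5, -0.7, 0.7]
gripper_width: 0.07
grip_force: 0.0
```

```bash
python3 m2.py scene p2.png 130 210
```

```text
(no output)
```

View pics/p2.png

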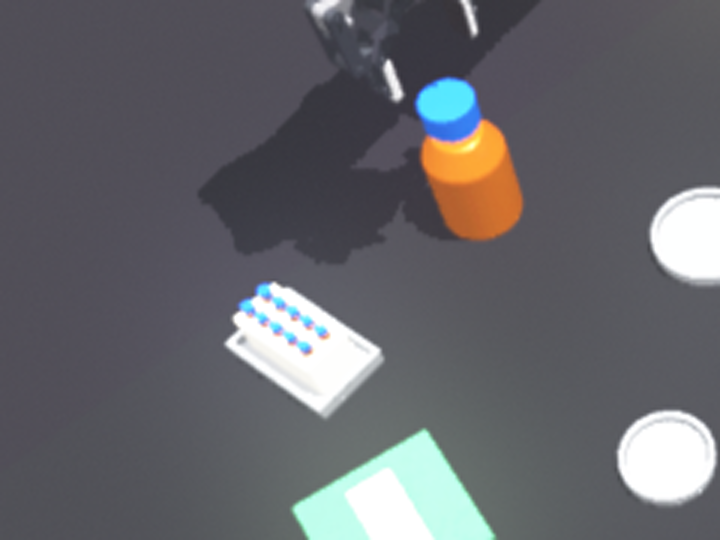

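Emit:
servo_tool --slide '[[0, 0, -0.07], [0, 0, -0.07], [0, 0, -0.07], [0, 0, -0.07], [0, 0, -0.07], [0, 0, -0.065], [0, 0, 0], [0, 0, 0], [0, 0, 0], [0, 0, 0], [0, 0, 0], [0, 0, 0], [0, 0, 0], [0, 0, 0], [0, 0, 0], [0, 0, 0]]' --delta_rot '[[0, 0, 0], [0, 0, 0], [0, 0, 0], [0, 0, 0], [0, 0, 0], [0, 0, 0], [0, 0, 0], [0, 0, 0], [0, 0, 0], [0, 0, 0], [0, 0, 0], [0, 0, 0], [0, 0, 0], [0, 0, 0], [0, 0, 0], [0, 0, 0]]' --jaw '[70, 70, 70, 70, 70, 70, 70, 55, 50, 48, 46, 44, 42, 38, 34, 34]' --grip_force 60

```text
time_s: 15.4
position: [0.408, -0.2699, 0.1801]
eef_rot: [-0.0, 0.914, 0.407, 0.0]
wrist_force: [-1.7, 0.2, 6.5]
gripper_width: 0.0424
grip_force: 59.9
```

Emit:
servo_tool --slide '[[0, 0, 0.05], [0, 0, 0.1], [0, 0, 0.1], [0, 0, 0.1], [0, 0, 0.05], [0.0393, 0.126, 0], [0.0393, 0.126, 0], [0.0393, 0.126, 0], [0.0393, 0.126, 0], [0.0393, 0.126, 0], [0.0393, 0.126, 0], [0.0393, 0.126, 0], [0.0393, 0.126, 0], [0.0393, 0.126, 0], [0.0393, 0.126, 0], [0, 0, 0], [0, 0, 0], [0, 0, 0]]' --delta_rot '[[0, 0, 0], [0, 0, 0], [0, 0, 0], [0, 0, 0], [0, 0, 0], [0, 0, 0], [0, 0, 0], [0, 0, 0], [0, 0, 0], [0, 0, 0], [0, 0, 0], [0, 0, 0], [0, 0, 0], [0, 0, 0], [0, 0, 0], [0, 0, 0], [0, 0, 0], [0, 0, 0]]' --jaw '[34, 34, 34, 34, 34, 34, 34, 34, 34, 34, 34, 34, 34, 34, 34, 34, 34, 34]'

```text
time_s: 17.2
position: [0.4668, -0.0821, 0.2395]
eef_rot: [0.0, 0.914, 0.406, -0.0]
wrist_force: [0.2, -0.6, -4.2]
gripper_width: 0.0429
grip_force: 61.7
```

```bash
python3 m2.py scene p3.png 240 190
```

```text
(no output)
```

View pics/p3.png

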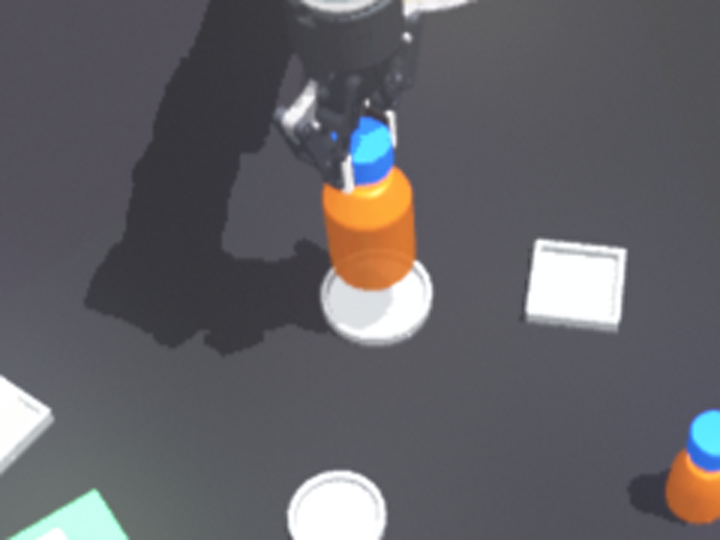

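Emit:
servo_tool --slide '[[0, 0, -0.08], [0, 0, -0.08], [0, 0, -0.06], [0, 0, -0.04], [0, 0, -0.03], [0, 0, -0.02], [0, 0, -0.01], [0, 0, -0.01], [0, 0, -0.01], [0, 0, -0.01], [0, 0, 0]]' --delta_rot '[[0, 0, 0], [0, 0, 0], [0, 0, 0], [0, 0, 0], [0, 0, 0], [0, 0, 0], [0, 0, 0], [0, 0, 0], [0, 0, 0], [0, 0, 0], [0, 0, 0]]' --jaw '[34, 34, 34, 34, 34, 34, 34, 34, 34, 34, 34]'

```text
time_s: 18.35
position: [0.4672, -0.0812, 0.187]
eef_rot: [-0.0, 0.914, 0.407, 0.0]
wrist_force: [-0.3, 0.5, -4.6]
gripper_width: 0.0427
grip_force: 61.8
```

Emit:
servo_tool --slide '[[0, 0, -0.01], [0, 0, -0.01], [0, 0, 0]]' --delta_rot '[[0, 0, 0], [0, 0, 0], [0, 0, 0]]' --jaw '[34, 34, 34]'

```text
time_s: 18.65
position: [0.4672, -0.0813, 0.1841]
eef_rot: [0.0, 0.914, 0.407, 0.0]
wrist_force: [0.2, 0.3, -2.6]
gripper_width: 0.0423
grip_force: 62.1
```

Emit:
servo_tool --slide '[[0, 0, -0.007], [0, 0, 0], [0, 0, 0], [0, 0, 0], [0, 0, 0], [0, 0, 0], [0, 0, 0], [0, 0, 0], [0, 0, 0], [0, 0, 0.04], [0, 0, 0.1], [0, 0, 0.1], [0, 0, 0.15], [0, 0, 0.15]]' --delta_rot '[[0, 0, 0], [0, 0, 0], [0, 0, 0], [0, 0, 0], [0, 0, 0], [0, 0, 0], [0, 0, 0], [0, 0, 0], [0, 0, 0], [0, 0, 0], [0, 0, 0], [0, 0, 0], [0, 0, 0], [0, 0, 0]]' --jaw '[34, 34, 43, 44, 46, 48, 52, 60, 66, 66, 66, 66, 66, 66]'

```text
time_s: 20.05
position: [0.4669, -0.0813, 0.265]
eef_rot: [-0.0, 0.914, 0.407, -0.0]
wrist_force: [0.8, -0.2, -0.5]
gripper_width: 0.0662
grip_force: 0.0
```

Emit:
servo_tool --slide '[[0.12, 0.1255, 0], [0.12, 0.1255, 0], [0.12, 0.1255, 0], [0.12, 0.1255, 0], [0.12, 0.1255, 0], [0.12, 0.1255, 0], [0.12, 0.1255, 0], [0.12, 0.1255, 0], [0.12, 0.1255, 0], [0.12, 0.1255, 0], [0.12, 0.1255, 0], [0.12, 0.1255, 0], [0, 0, 0], [0, 0, 0], [0, 0, 0]]' --delta_rot '[[0, 0, 0], [0, 0, 0], [0, 0, 0], [0, 0, 0], [0, 0, 0], [0, 0, 0], [0, 0, 0], [0, 0, 0], [0, 0, 0], [0, 0, 0], [0, 0, 0], [0, 0, 0], [0, 0, 0], [0, 0, 0], [0, 0, 0]]' --jaw '[66, 66, 66, 66, 66, 66, 66, 66, 66, 66, 66, 66, 66, 66, 66]'

```text
time_s: 21.55
position: [0.6826, 0.1434, 0.2642]
eef_rot: [0.0, 0.914, 0.406, -0.0]
wrist_force: [0.6, 0.3, -0.4]
gripper_width: 0.066
grip_force: 0.0
```

```bash
python3 m2.py scene p4.png 300 200
```

```text
(no output)
```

View pics/p4.png

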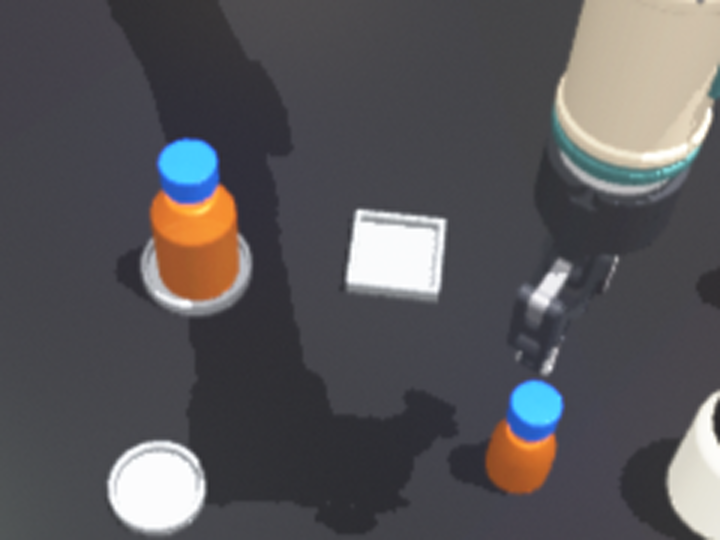

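```bash
python3 - <<'E'
from fit import *
P=np.r_[cyl(.024,0,.055),cyl(.018,.072,.098)]
for c in('scene','top'):
    fs=cam(c)
    for m in models.regions_of(c,'small_bottle')[:1]:
        b=fit([(fs,m['mask'].astype(np.float32))],P,(.683,.143),False); print(c,m['score'],b.x,b.fun)
E
```

```text
scene 0.6 [0.68195373 0.14341344] 0.09397876262664795
```

Emit:
servo_tool --slide '[[0, 0, -0.12], [0, 0, -0.12], [0, 0, -0.12], [0, 0, -0.1], [0, 0, -0.08], [0, 0, -0.07], [0, 0, -0.07], [0, 0, -0.07], [0, 0, -0.07], [0, 0, 0], [0, 0, 0], [0, 0, 0], [0, 0, 0], [0, 0, 0], [0, 0, 0], [0, 0, 0], [0, 0, 0], [0, 0, 0], [0, 0, 0]]' --delta_rot '[[0, 0, 0], [0, 0, 0], [0, 0, 0], [0, 0, 0], [0, 0, 0], [0, 0, 0], [0, 0, 0], [0, 0, 0], [0, 0, 0], [0, 0, 0], [0, 0, 0], [0, 0, 0], [0, 0, 0], [0, 0, 0], [0, 0, 0], [0, 0, 0], [0, 0, 0], [0, 0, 0], [0, 0, 0]]' --jaw '[66, 66, 66, 66, 66, 66, 66, 66, 66, 66, 52, 46, 43, 40, 38, 36, 32, 28, 28]' --grip_force 40

```text
time_s: 23.7
position: [0.6834, 0.1449, 0.1414]
eef_rot: [-0.0, 0.914, 0.407, 0.0]
wrist_force: [-1.3, 0.3, 3.5]
gripper_width: 0.0351
grip_force: 40.0
```

Emit:
servo_tool --slide '[[0, 0, 0.05], [0, 0, 0.1], [0, 0, 0.1], [0, 0, 0.1], [0, 0, 0.05], [-0.0082, -0.1402, 0], [-0.0082, -0.1402, 0], [-0.0082, -0.1402, 0], [-0.0082, -0.1402, 0], [-0.0082, -0.1402, 0], [-0.0082, -0.1402, 0], [-0.0082, -0.1402, 0], [-0.0082, -0.1402, 0], [-0.0082, -0.1402, 0], [-0.0082, -0.1402, 0], [-0.0082, -0.1402, 0], [-0.0082, -0.1402, 0], [-0.0082, -0.1402, 0], [0, 0, 0], [0, 0, 0]]' --delta_rot '[[0, 0, 0], [0, 0, 0], [0, 0, 0], [0, 0, 0], [0, 0, 0], [0, 0, 0], [0, 0, 0], [0, 0, 0], [0, 0, 0], [0, 0, 0], [0, 0, 0], [0, 0, 0], [0, 0, 0], [0, 0, 0], [0, 0, 0], [0, 0, 0], [0, 0, 0], [0, 0, 0], [0, 0, 0], [0, 0, 0]]' --jaw '[28, 28, 28, 28, 28, 28, 28, 28, 28, 28, 28, 28, 28, 28, 28, 28, 28, 28, 28, 28]'

```text
time_s: 25.7
position: [0.6671, -0.129, 0.2014]
eef_rot: [-0.0, 0.914, 0.406, 0.0]
wrist_force: [0.6, 1.2, -0.6]
gripper_width: 0.0353
grip_force: 40.0
```

Emit:
servo_tool --slide '[[0, 0, -0.08], [0, 0, -0.08], [0, 0, -0.06], [0, 0, -0.04], [0, 0, -0.03], [0, 0, -0.02], [0, 0, -0.02], [0, 0, -0.01], [0, 0, -0.01], [0, 0, -0.01], [0, 0, 0]]' --delta_rot '[[0, 0, 0], [0, 0, 0], [0, 0, 0], [0, 0, 0], [0, 0, 0], [0, 0, 0], [0, 0, 0], [0, 0, 0], [0, 0, 0], [0, 0, 0], [0, 0, 0]]' --jaw '[28, 28, 28, 28, 28, 28, 28, 28, 28, 28, 28]'

```text
time_s: 26.8
position: [0.6671, -0.1287, 0.147]
eef_rot: [-0.0, 0.914, 0.407, 0.0]
wrist_force: [0.7, -0.2, -1.7]
gripper_width: 0.0348
grip_force: 40.0
```

Emit:
servo_tool --slide '[[0, 0, -0.01], [0, 0, -0.006], [0, 0, 0], [0, 0, 0], [0, 0, 0], [0, 0, 0], [0, 0, 0], [0, 0, 0], [0, 0, 0], [0, 0, 0.04], [0, 0, 0.1], [0, 0, 0.15], [0, 0, 0.2], [0, 0, 0.2]]' --delta_rot '[[0, 0, 0], [0, 0, 0], [0, 0, 0], [0, 0, 0], [0, 0, 0], [0, 0, 0], [0, 0, 0], [0, 0, 0], [0, 0, 0], [0, 0, 0], [0, 0, 0], [0, 0, 0], [0, 0, 0], [0, 0, 0]]' --jaw '[28, 28, 36, 37, 39, 42, 50, 58, 66, 66, 66, 66, 66, 66]'

```text
time_s: 28.2
position: [0.6672, -0.1289, 0.2504]
eef_rot: [0.0, 0.914, 0.407, 0.0]
wrist_force: [0.0, 0.2, 0.8]
gripper_width: 0.0657
grip_force: 0.0
```

Emit:
servo_tool --slide '[[-0.0326, 0.144, 0], [-0.0326, 0.144, 0], [-0.0326, 0.144, 0], [-0.0326, 0.144, 0], [-0.0326, 0.144, 0], [-0.0326, 0.144, 0], [-0.0326, 0.144, 0], [-0.0326, 0.144, 0], [-0.0326, 0.144, 0], [-0.0326, 0.144, 0], [-0.0326, 0.144, 0], [-0.0326, 0.144, 0], [-0.0326, 0.144, 0], [-0.0326, 0.144, 0], [-0.0326, 0.144, 0], [-0.0326, 0.144, 0], [-0.0326, 0.144, 0], [-0.0326, 0.144, 0], [-0.0326, 0.144, 0], [-0.0326, 0.144, 0]]' --delta_rot '[[0, 0, 0.45], [0, 0, 0.45], [0, 0, 0.45], [0, 0, 0.45], [0, 0, 0.45], [0, 0, 0.45], [0, 0, 0.45], [0, 0, 0.45], [0, 0, 0.45], [0, 0, 0.45], [0, 0, 0.45], [0, 0, 0.45], [0, 0, 0.45], [0, 0, 0.45], [0, 0, 0.45], [0, 0, 0.45], [0, 0, 0.45], [0, 0, 0.45], [0, 0, 0.45], [0, 0, 0.45]]' --jaw '[66, 66, 66, 66, 66, 66, 66, 66, 66, 66, 66, 66, 66, 66, 66, 66, 66, 66, 66, 66]'

```text
time_s: 30.2
position: [0.5689, 0.305, 0.2481]
eef_rot: [-0.0, 0.687, 0.726, -0.0]
wrist_force: [0.5, 0.2, 0.2]
gripper_width: 0.0658
grip_force: 0.0
```

Emit:
servo_tool --slide '[[-0.0326, 0.144, 0], [-0.0326, 0.144, 0], [-0.0326, 0.144, 0], [-0.0326, 0.144, 0], [0, 0, 0], [0, 0, 0], [0, 0, 0]]' --delta_rot '[[0, 0, 0], [0, 0, 0], [0, 0, 0], [0, 0, 0], [0, 0, 0], [0, 0, 0], [0, 0, 0]]' --jaw '[66, 66, 66, 66, 66, 66, 66]'

```text
time_s: 30.9
position: [0.5503, 0.3884, 0.2481]
eef_rot: [0.001, 0.689, 0.725, -0.0]
wrist_force: [-0.2, -0.9, -0.3]
gripper_width: 0.066
grip_force: 0.0
```

```bash
python3 - <<'E'
from fit import *
f,R,t=cam('scene'); cv2.imwrite('pics/p5.png',f['image'][...,::-1])
E
```

```text
(no output)
```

View pics/p5.png

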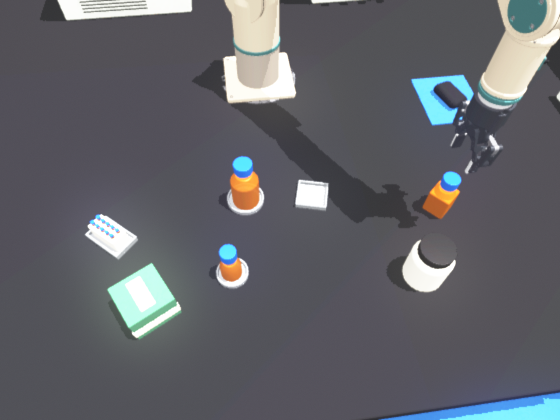

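Emit:
servo_tool --slide '[[-0.003, 0.008, -0.08], [0, 0, -0.08], [0, 0, -0.08], [0, 0, -0.08], [0, 0, -0.07], [0, 0, -0.07], [0, 0, -0.07], [0, 0, -0.064], [0, 0, 0], [0, 0, 0], [0, 0, 0], [0, 0, 0], [0, 0, 0], [0, 0, 0], [0, 0, 0], [0, 0, 0], [0, 0, 0], [0, 0, 0]]' --delta_rot '[[0, 0, 0], [0, 0, 0], [0, 0, 0], [0, 0, 0], [0, 0, 0], [0, 0, 0], [0, 0, 0], [0, 0, 0], [0, 0, 0], [0, 0, 0], [0, 0, 0], [0, 0, 0], [0, 0, 0], [0, 0, 0], [0, 0, 0], [0, 0, 0], [0, 0, 0], [0, 0, 0]]' --jaw '[66, 66, 66, 66, 66, 66, 66, 66, 66, 56, 50, 47, 44, 42, 40, 36, 30, 30]' --grip_force 55

```text
time_s: 32.75
position: [0.5501, 0.391, 0.1597]
eef_rot: [0.0, 0.688, 0.725, 0.001]
wrist_force: [1.6, -1.5, 5.0]
gripper_width: 0.0385
grip_force: 55.4
```

Emit:
servo_tool --slide '[[0, 0, 0.05], [0, 0, 0.1], [0, 0, 0.1], [0, 0, 0.1], [0, 0, 0.05], [-0.0346, -0.1452, 0], [-0.0346, -0.1452, 0], [-0.0346, -0.1452, 0], [-0.0346, -0.1452, 0], [-0.0346, -0.1452, 0], [-0.0346, -0.1452, 0], [-0.0346, -0.1452, 0], [-0.0346, -0.1452, 0], [-0.0346, -0.1452, 0], [-0.0346, -0.1452, 0], [-0.0346, -0.1452, 0], [-0.0346, -0.1452, 0], [-0.0346, -0.1452, 0], [-0.0346, -0.1452, 0], [0, 0, 0]]' --delta_rot '[[0, 0, 0], [0, 0, 0], [0, 0, 0], [0, 0, 0], [0, 0, 0], [0, 0, -0.83], [0, 0, -0.83], [0, 0, -0.83], [0, 0, -0.83], [0, 0, -0.83], [0, 0, -0.83], [0, 0, -0.83], [0, 0, -0.83], [0, 0, -0.83], [0, 0, -0.83], [0, 0, -0.83], [0, 0, -0.83], [0, 0, -0.83], [0, 0, -0.83], [0, 0, 0]]' --jaw '[30, 30, 30, 30, 30, 30, 30, 30, 30, 30, 30, 30, 30, 30, 30, 30, 30, 30, 30, 30]'

```text
time_s: 34.75
position: [0.4758, 0.0817, 0.2194]
eef_rot: [0.001, 0.955, 0.296, -0.0]
wrist_force: [0.4, -0.6, -3.0]
gripper_width: 0.0386
grip_force: 56.0
```

Emit:
servo_tool --slide '[[0, 0, 0], [0, 0, 0]]' --delta_rot '[[0, 0, 0], [0, 0, 0]]' --jaw '[30, 30]'

```text
time_s: 34.95
position: [0.4769, 0.0865, 0.219]
eef_rot: [-0.0, 0.954, 0.3, 0.0]
wrist_force: [0.1, -0.2, -3.5]
gripper_width: 0.0385
grip_force: 56.0
```

```bash
python3 m2.py scene p6.png 300 180
```

```text
(no output)
```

View pics/p6.png

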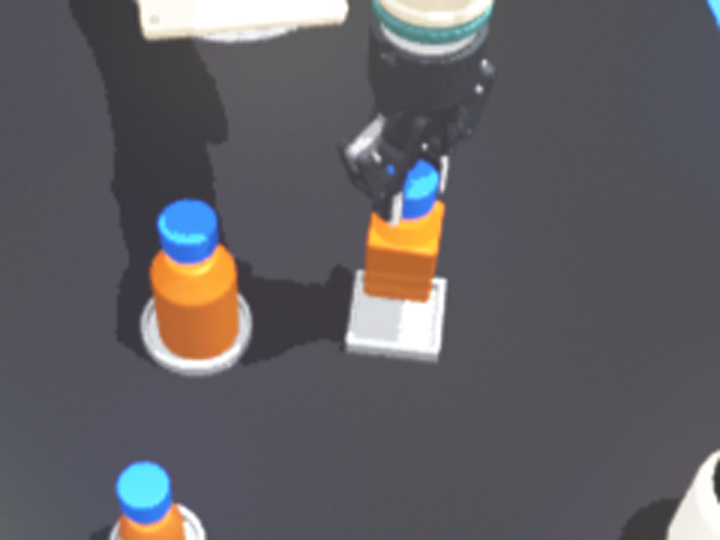

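Emit:
servo_tool --slide '[[0, 0, -0.08], [0, 0, -0.08], [0, 0, -0.06], [0, 0, -0.04], [0, 0, -0.03], [0, 0, -0.02], [0, 0, -0.02], [0, 0, -0.01], [0, 0, -0.01], [0, 0, 0]]' --delta_rot '[[0, 0, 0], [0, 0, 0], [0, 0, 0], [0, 0, 0], [0, 0, 0], [0, 0, 0], [0, 0, 0], [0, 0, 0], [0, 0, 0], [0, 0, 0]]' --jaw '[30, 30, 30, 30, 30, 30, 30, 30, 30, 30]'

```text
time_s: 36.0
position: [0.4767, 0.086, 0.1665]
eef_rot: [-0.0, 0.954, 0.3, 0.0]
wrist_force: [-0.4, -0.8, -4.0]
gripper_width: 0.0386
grip_force: 56.1
```

Emit:
servo_tool --slide '[[0, 0, -0.01], [0, 0, -0.01], [0, 0, 0], [0, 0, 0], [0, 0, 0], [0, 0, 0], [0, 0, 0], [0, 0, 0], [0, 0, 0], [0, 0, 0], [0, 0, 0.04], [0, 0, 0.1], [0, 0, 0.15], [0, 0, 0.2], [0, 0, 0.2], [0, 0, 0]]' --delta_rot '[[0, 0, 0], [0, 0, 0], [0, 0, 0], [0, 0, 0], [0, 0, 0], [0, 0, 0], [0, 0, 0], [0, 0, 0], [0, 0, 0], [0, 0, 0], [0, 0, 0], [0, 0, 0], [0, 0, 0], [0, 0, 0], [0, 0, 0], [0, 0, 0]]' --jaw '[30, 30, 30, 39, 40, 42, 45, 52, 60, 68, 68, 68, 68, 68, 68, 68]'

```text
time_s: 37.6
position: [0.4786, 0.0857, 0.2705]
eef_rot: [0.0, 0.954, 0.3, 0.003]
wrist_force: [1.1, 0.0, -0.0]
gripper_width: 0.0682
grip_force: 0.0
```

Emit:
servo_tool --slide '[[0, 0.2, 0.1], [0, 0.2, 0.1], [0, 0.2, 0.1], [0, 0.2, 0], [0, 0.2, 0], [0, 0.2, 0], [0, 0.2, 0], [0, 0.2, 0], [0, 0, 0], [0, 0, 0]]' --delta_rot '[[0, 0, 0], [0, 0, 0], [0, 0, 0], [0, 0, 0], [0, 0, 0], [0, 0, 0], [0, 0, 0], [0, 0, 0], [0, 0, 0], [0, 0, 0]]' --jaw '[68, 68, 68, 68, 68, 68, 68, 68, 68, 68]'

```text
time_s: 38.6
position: [0.4762, 0.3261, 0.3113]
eef_rot: [0.0, 0.954, 0.301, -0.001]
wrist_force: [0.8, -0.6, 0.7]
gripper_width: 0.0681
grip_force: 0.0
```

```bash
python3 - <<'E'
from fit import *
T=dict(large_bottle=(np.r_[cyl(.034,.004,.09),cyl(.022,.116,.142)],(.467,-.081),0),small_bottle=(np.r_[cyl(.024,.004,.059),cyl(.018,.076,.102)],(.6675,-.1285),0),
square_bottle=(np.r_[box(.054,.054,.004,.077),cyl(.02,.094,.12)],(.4775,.086),1),vial_rack=(np.r_[box(.08,.04,.004,.046),box(.071,.028,.046,.058)],(.538,-.404),1))
for c in('scene','top'):
    fs=cam(c)
    if c=='scene': cv2.imwrite('pics/p7.png',cv2.resize(fs[0]['image'][120:320,60:360,::-1],None,fx=2.6,fy=2.6,interpolation=cv2.INTER_CUBIC))
    for n,(P,p,y) in T.items():
        for m in models.regions_of(c,n)[:1]:
            b=fit([(fs,m['mask'].astype(np.float32))],P,p,y); print(c,n,round(m['score'],2),np.round((b.x[:2]-p)*1000,1),round(b.fun,3))
E
```

```text
scene large_bottle 0.77 [2.6 0.9] 0.118
scene small_bottle 0.85 [-0.8 -1.8] 0.111
scene square_bottle 0.86 [ 0.3 -1.7] 0.096
scene vial_rack 0.66 [ 1.8 -0.5] 0.061
top large_bottle 0.7 [0.5 4.2] 0.106
top small_bottle 0.56 [-7.5  5. ] 0.289
top square_bottle 0.7 [-3.  -0.2] 0.068
top vial_rack 0.95 [-0.1  2.4] 0.073
```

View pics/p7.png

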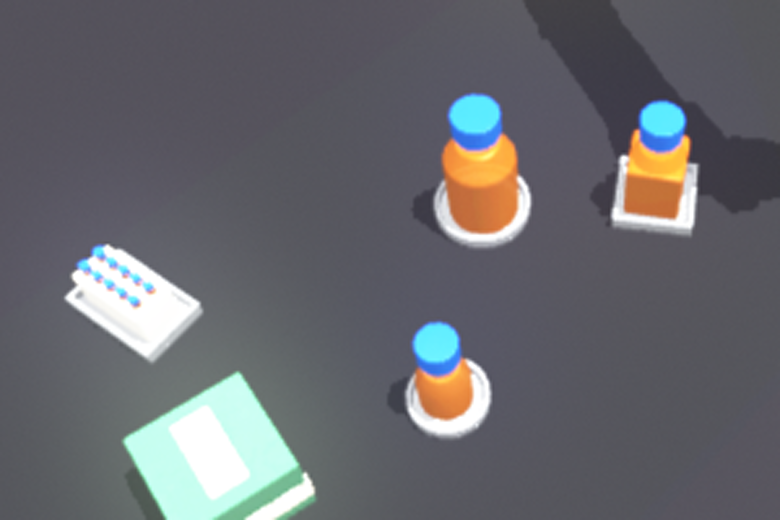

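The final picture shows all four items upright in their own holders, and the fits put them within a few mm of the holder centres. The one looser fit is the top-view mask of the small bottle, which was poor; the scene view has it within 2 mm. The gripper is clear of everything.

```bash
python3 -c "
from workcell import ticket
print(ticket.close_job())"
```

```text
the job is handed in; nothing more can be done
None
```

The job is handed in: the three bottles and the vial rack are each released upright in their matching holders, with no drops or tips, and the tissue box and waste jar were not touched; the hand-in did not return a verdict.

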